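Hang the peg gauge back on its hook, graduations outward

ROBOT

A 7-joint arm with a two-finger parallel gripper is mounted at the origin on the work surface. World frame = base frame: x ahead of the robot, y to its left, z up, the work surface at z = 0. Lengths are in m, angles in rad, forces in N, time in s.
With the tool pointing down it reaches from about 0.4 to 0.9 m from the base axis. Payload 5.6 kg.
Tool frame: the origin (TCP) lies midway between the tips of the shut fingers; the grasp point (between the pads) lies 19 mm behind it; z points along the fingers, x is the direction in which the jaws open and shut, and the axes are right-handed (so a half turn about z gives the same grasp; the last joint's range is limited). The gripper opens to 92 mm and grips with 3 to 60 N. Pads are 20 mm wide; open, the fingers measure 128 mm over their backs; the gripper's body (75 mm by 189 mm) begins 69 mm behind the grasp point.
Start: joints at [-1.165, 0.468, -0.012, 1.603, 0.006, 1.071, -0.056], TCP at [0.282, 0.586, 0.192] pointing down, gripper open.
Joint ranges: [-2.53, 2.53], [-0.31, 2.02], [-1.57, 1.55], [0.28, 2.44], [-1.29, 4.43], [0.15, 1.84], [-2.92, 2.92]. Speed limits (rad/s): [2.57, 2.57, 3.14, 3.14, 3.14, 3.14, 3.14].

INTERFACE

Orientations are given as a 3x3 rotation matrix whose columns are the frame's x, y, z axes.
In Python, from station import r gives the robot as it stands. The module is installed in compiled form; this text tells all that it offers.
- The arm moves only by the tool step_arm, never from a script. Its argument "increments" is a list of rows, each an object with "delta_rot": the turn, a rotation vector about the tool's x, y, z in rad, a list of three; "travel": the shift along the tool's x, y, z in cm, a list of three; "gripper": the opening, from 0 (shut) to 1 (fully open). A call has 1 to 8 rows; each row shifts and turns the pose as measured when the row begins, along the tool's axes as they then stand; what a row does not reach is not made up. A row lasts 1/12 s, in which the tool goes at most 41.7 mm and 7.16 degrees, less where a joint would pass 70% of its speed; a pose out of reach is approached as far as the arm can. A call with a gripper value outside its range is refused whole. The fingers move at their own pace and stop on an object; "grip_force" is the grip in N (left out, the last holds). Time passes only in rows, so rows that do not move let the fingers close. It gives the time, the measured TCP pose, the force and the opening at its end, in the units of the state.
- r.get_state(): the state, without advancing time (a new reading comes with each control period).
- r.read_camera(name): name is "side" or "top"; returns a dict with "img" (480x640x3 uint8, red, green, blue), "fov_y" (degrees; the focal length in pixels is half the picture's height over the tangent of half this angle, whatever the lens; pixels are square), "cx", "cy" (the principal point, pixels), "D" ([k1, k2, p1, p2, k3] as OpenCV has them; the pictures are not rectified), "world_to_cam" (4x4, takes a point from world to camera coordinates). Camera axes: x right, y up, looking along -z (the intrinsics and any distortion apply to the point x, -y, -z); pixel columns grow to the right and rows downward; lengths in m; the calibration is good to about 2 mm. A picture is of the moment at which its call begins. There is no depth.
- r.job_done(): hands the job in, once; it reports no verdict.
The state is a dict: "clock": time; "joint_pos": joint angles; "qvel": joint speeds; "joint_torque": joint torques, N m; "tcp_pos": TCP position; "orientation": TCP orientation; "wrist_force": force on the tool from outside, world axes, zero at the start; "ft_torque": the same for the moment, N m; "finger_gap": finger opening in m.
Only numpy, scipy, OpenCV 4.12 (cv2) and the standard library are available. Lean on these libraries where they do the work, as an engineer would, in place of code of your own. Each camera call takes 0.05 s, during which the arm holds its last target. There are 200 camera calls.

TASK

Push down on the brass disc of the wooden gauge case so that its catch lets go and the lid swings up, then take out the peg gauge standing inside. Hang the gauge by its eye on the steel hook of the stand with the pale graduated face pointing outward (away from the stand's post, towards the hook's tip), let go and leave it hanging still with the case open. Do not disturb the other things on the bench.

Things in the scene. Friction and masses are not known exactly. Their poses are not given: they have to be found in the camera images.
- lid_press (a point): Centre of the brass disc (32 mm across) on the lid, 88 mm from the hinge, 26 mm from the free (-y) edge. Lid shut: x along the hinge, y to the hinge, z up, 165 mm above the bench. Pressing it down 7 to 10 mm (3 to 6 N, by travel, not by feel) frees the catch; stop at 11 mm. Lift clear, and the spring swings the lid up by itself, free edge going up and over to +y; it does not latch again
- lid_hinge (a point): Middle of the lid's hinge line, at the case's y = +58 mm, z = 165 mm; x lies along the hinge. The lid is a flap 170 x 114 x 6 mm, inset flush with the top of the case, held shut by a hidden push-to-release catch
- lid (a joint): Lid angle in rad: 0 shut and latched, -0.13 pressed fully in, 1.9 fully open (leaning outward past upright, beyond the hinge)
- case: Wooden case, fixed, outside 190 (x) x 134 (y) x 165 (z) mm, walls 8 mm; origin at the centre of its underside, x along the hinge, y to the hinge, z up. The gauge stands at x = 0, y = -7 mm on a floor 18 mm up, in a slot 53 x 13 mm whose blocks reach 53 mm up: lift it 40 mm or more straight up. Its top is 17 mm below the rim; 62 mm free beside each narrow side
- gauge_mid (a point): Centre of the peg gauge, half-way up: plate 10 mm thick (its x), 50 wide (y), 130 tall (z, up), 0.12 kg. Marked face towards its -x: pale bone, black graduations, two red lines; back (+x) plain brown. From above the top edge is pale on the marked side. In the case the marked face points to the case's -y. Grip across the width from above, 20 to 35 mm below its top, fingers beside the eye
- gauge_eye (a point): Peak of the gauge's eye, 53 mm above gauge_mid (12 mm below the top edge), axes as gauge_mid. The eye goes right through the thickness: 26 mm wide, 40 mm high from this peak down, its upper part narrowing to the peak at 45 degrees each side
- hook_seat (a point): Middle of the hook's bar, 200 mm above the bench: level steel bar 8 mm thick along this frame's x, from the wooden post's face (x = +40 mm; post 30 mm wide, 215 mm tall) to x = -40 mm, where it turns up to the tip; z up, -x outward. Hung gauge: its x along this x, its eye's peak about 6 mm above the bar's axis
- hook_tip (a point): Centre of the rounded end of the hook, at x = -46 mm, z = +10 mm in the frame of hook_seat, 4 mm radius: the hook's highest point is 14 mm above the bar's axis
- stand: The wooden hook stand, fixed, foot 130 x 110 x 14 mm; origin at the centre of its underside, straight below hook_seat, same axes
- canister: Bystander: aluminium screw-top canister, 72 mm across, 85 mm tall, origin at its underside
- slate: Bystander: charcoal slate block 150 x 50 x 24 mm, long along its x, origin at its underside
- tin_cup: Bystander: tin cup with pegs, 80 mm across, about 110 mm tall with the pegs, origin at its underside
- bone_nut: Bystander: carved bone nut 16 x 70 x 15 mm, long along its y
- marking_gauge: Bystander: steel marking gauge 175 mm long along its y, 36 mm high
- brush: Bystander: hand brush lying on the bench, about 180 mm long

How it is judged:
By the outcome, as a careful person would: the job done as asked, in the order asked, and still so for the second after the job is handed in, with the robot touching nothing.
It also fails if it takes over 58 s, if anything falls off the work surface, if the arm or the gripper's body presses on something with over 40 N, if the wrist force passes 120 N, or if a joint passes its speed limit or range.

## Working session

There is one attempt and no reset: what is moved stays moved. The work goes in short steps, Python scripts to look and compute and a tool call to move; the robot and the scene stay as the last step left them, time stands still between calls to the robot, and variables do not carry over. Pictures are saved under pics/ and viewed, about 8 in all and at most 12, crops included, and the job is handed in when it is done.

Besides the shell and the picture viewer there is one more tool, called after "Call:" as name(argument=value, ...) on one line, values as JSON. step_arm: Moves the arm, as the interface text tells. Its arguments: {"type":"object","properties":{"increments":{"type":"array","items":{"type":"object","properties":{"delta_rot":{"type":"array","items":{"type":"number"}},"travel":{"type":"array","items":{"type":"number"}},"gripper":{"type":"number"}}}},"grip_force":{"type":"number"}},"required":["increments"]}

```bash
mkdir -p pics; cat > h.py <<'E'
import numpy as np, cv2
from station import r
def cam(n):
    c=r.read_camera(n); f=240/np.tan(np.radians(c['fov_y'])/2)
    c['K']=np.array([[f,0,c['cx']],[0,f,c['cy']],[0,0,1.]]); c['D']=np.array(c['D'],float); c['T']=np.array(c['world_to_cam']); return c
def save(c,name,box=None,s=1):
    im=c['img'][:,:,::-1]
    if box: im=im[box[1]:box[3],box[0]:box[2]]
    cv2.imwrite('pics/'+name,cv2.resize(im,None,fx=s,fy=s,interpolation=cv2.INTER_CUBIC))
def ray(c,uv):
    p=cv2.undistortPoints(np.array(uv,float).reshape(-1,1,2),c['K'],c['D']).reshape(-1,2)
    d=np.c_[p[:,0],-p[:,1],-np.ones(len(p))]@c['T'][:3,:3]
    o=-c['T'][:3,:3].T@c['T'][:3,3]; return o,d/np.linalg.norm(d,axis=1)[:,None]
def onz(c,uv,z):
    o,d=ray(c,uv); return o+d*((z-o[2])/d[:,2])[:,None]
def proj(c,P):
    P=np.asarray(P,float).reshape(-1,3); q=P@c['T'][:3,:3].T+c['T'][:3,3]; q=q*[1,-1,-1]
    return cv2.projectPoints(q,np.zeros(3),np.zeros(3),c['K'],c['D'])[0].reshape(-1,2)
def tri(c1,u1,c2,u2):
    A=np.zeros((3,3));b=np.zeros(3);L=[]
    for c,u in((c1,u1),(c2,u2)):
        o,d=ray(c,[u]);M=np.eye(3)-np.outer(d[0],d[0]);A+=M;b+=M@o;L.append((M,o))
    p=np.linalg.solve(A,b); return p,[np.linalg.norm(M@(p-o)) for M,o in L]
E
python3 - <<'E'
from h import *
a=cam('side');b=cam('top')
im=np.vstack([a['img'],b['img']])
save(a,'s0.png');save(b,'t0.png')
for c in(a,b): print(c['fov_y'],c['cx'],c['cy'],c['D'],ray(c,[[320,240]]))
s=r.get_state();print(s['tcp_pos'],s['orientation'],s['clock'],s['finger_gap'])
E
```

```text
55.30928861180427 330.6146727947428 237.56285314982944 [0.01895106 0.         0.         0.         0.        ] (array([ 0.22626322, -0.33494129,  0.68936711]), array([[ 0.4535473 ,  0.51977894, -0.72396457]]))
48.46158560792249 314.01967511219937 236.91917853369324 [-0.01589411  0.          0.          0.          0.        ] (array([0.49680334, 0.05331646, 1.266463  ]), array([[ 0.09034191, -0.01871843, -0.99573488]]))
[0.28183327 0.58510854 0.19122063] [[ 4.33916823e-01  9.00952744e-01 -5.86414855e-04]
 [ 9.00951535e-01 -4.33917204e-01 -1.48040770e-03]
 [-1.58823287e-03  1.14042441e-04 -9.99998732e-01]] 0.1 0.09223383945370518
```

View pics/s0.png

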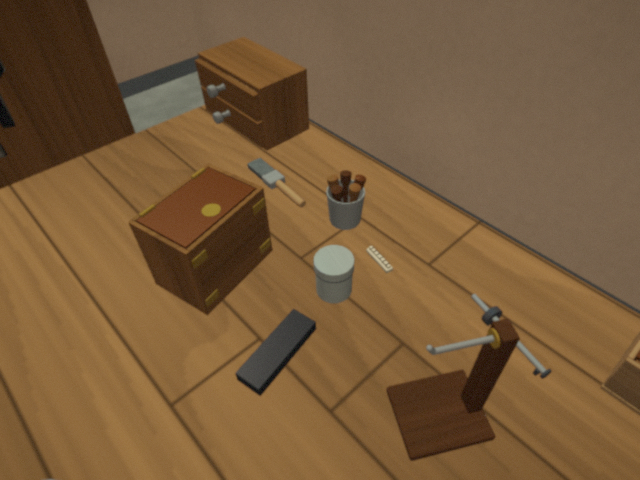

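View pics/t0.png

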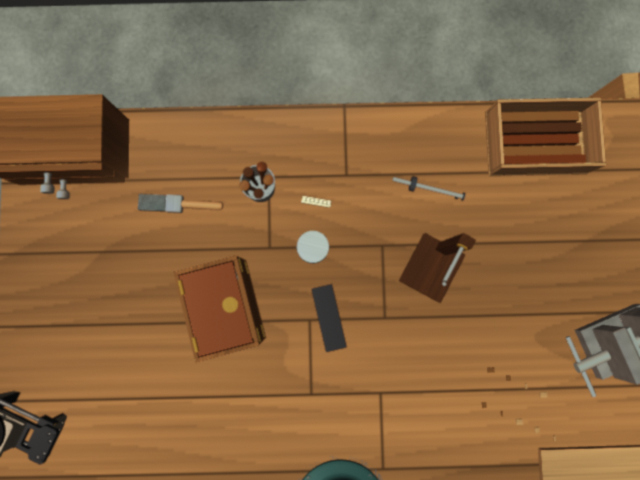

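The side view shows the disc at about (211,210), the hook tip at about (432,349) and the post top at about (500,335). In the top view the disc is at (230,305), the case spans (177,257)–(262,358), and the hook bar runs from (466,245) to (445,285). Next I'll measure these.

```bash
python3 - <<'E'
from h import *
a=cam('side');b=cam('top')
def disc(c,box):
    x0,y0,x1,y1=box; h=cv2.cvtColor(c['img'],cv2.COLOR_RGB2HSV)[y0:y1,x0:x1]
    m=cv2.inRange(h,(18,120,110),(32,255,255)); n,l,st,ce=cv2.connectedComponentsWithStats(m)
    i=1+np.argmax(st[1:,4]); return ce[i]+[x0,y0],st[i]
ua,sa=disc(a,(190,195,235,230));ub,sb=disc(b,(215,290,245,322))
print('disc',ua,sa,ub,sb,onz(a,[ua],.165),onz(b,[ub],.165),tri(a,ua,b,ub))
# case/lid in top: lid red mask
h=cv2.cvtColor(b['img'],cv2.COLOR_RGB2HSV);print('lid hsv',h[310,210],h[330,265],h[300,290])
m=np.zeros((480,640),np.uint8);m[240:375,165:275]=cv2.inRange(h,(0,150,40),(10,255,255))[240:375,165:275]
m=cv2.morphologyEx(m,cv2.MORPH_OPEN,np.ones((3,3)))
cs=max(cv2.findContours(m,0,2)[0],key=cv2.contourArea);
P=onz(b,cs.reshape(-1,2),.165);re=cv2.minAreaRect((P[:,:2]*1000).astype(np.float32));print('lid',re,cv2.boxPoints(re).tolist())
# stand foot (top) & hook bar mask
for n,c,bx in(('side',a,(420,330,510,360)),('top',b,(435,235,480,295))):
    x0,y0,x1,y1=bx;h=cv2.cvtColor(c['img'],cv2.COLOR_RGB2HSV)[y0:y1,x0:x1]
    m=cv2.inRange(h,(0,0,100),(180,90,255));nn,l,st,ce=cv2.connectedComponentsWithStats(m)
    i=1+np.argmax(st[1:,4]);pts=np.argwhere(l==i)[:,::-1]+[x0,y0]
    v=cv2.fitLine(pts.astype(np.float32),2,0,.01,.01).ravel();t=(pts-v[2:])@v[:2];print(n,st[i],v,v[2:]+v[:2]*t.min(),v[2:]+v[:2]*t.max())
save(a,'sh.png',(380,285,560,465),3)
ims=cv2.resize(a['img'][285:465,380:560],(400,400),interpolation=2);imt=cv2.resize(b['img'][225:315,390:480],(400,400),interpolation=2)
cv2.imwrite('pics/hook.png',np.hstack([ims,imt])[:,:,::-1])
E
```

```text
disc [210.73364486 209.55140187] [ 11   8  20  14 214] [229.7150838  304.24581006] [  8   7  15  15 179] [[0.46938487 0.22162064 0.165     ]] [[0.46868289 0.22079677 0.165     ]] (array([0.46880912, 0.22058382, 0.16603793]), [np.float64(0.00011344460373836453), np.float64(0.00011344460373833661)])
lid hsv [ 10 176 133] [ 15 156 136] [ 15 155 146]
lid ((461.43402099609375, 249.9222412109375), (170.18113708496094, 110.50623321533203), 13.277152061462402) [[365.9283447265625, 284.15643310546875], [391.307373046875, 176.60397338867188], [556.939697265625, 215.68804931640625], [531.5606689453125, 323.2405090332031]]
side [ 14   5  60  19 393] [ 9.7490776e-01 -2.2260919e-01  4.6341476e+02  3.4384732e+02] [434.55641603 350.43679898] [493.23695998 337.0377585 ]
top [  7  12  22  39 182] [  0.45537654  -0.89029896 452.1978     265.36813   ] [442.33130841 284.65797358] [461.67730418 246.83494447]
```

View pics/hook.png

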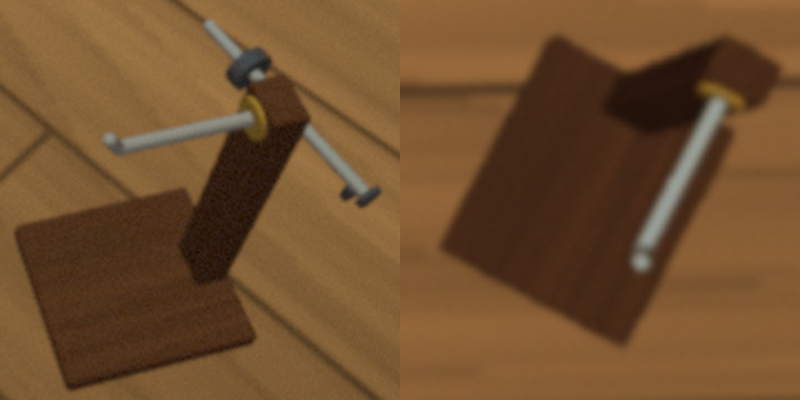

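The crop shows the hook tip at side (432,349) and top (443,284). The bar runs toward the post's brass flange. Now for the hook frame and the first move deltas.

```bash
cat >> h.py <<'E'
def delta(p,yaw,grasp=False):
    """tool-frame turn (rotvec) and travel cm to TCP p, tool down, tool x at yaw deg; travel in current axes and in final axes"""
    from scipy.spatial.transform import Rotation as Ro
    s=r.get_state();R=np.array(s['orientation']);c,n=np.cos(np.radians(yaw)),np.sin(np.radians(yaw))
    G=np.array([[c,n,0],[n,-c,0],[0,0,-1]]);d=np.array(p)-s['tcp_pos']
    print('turn',Ro.from_matrix(R.T@G).as_rotvec().round(3),'trav now',(R.T@d*100).round(2),'trav final',(G.T@d*100).round(2))
E
python3 - <<'E'
from h import *
a=cam('side');b=cam('top')
print('bar top-view z.2',onz(b,[[442.3,284.6],[461.7,246.8]],.2))
print('bar side z.2',onz(a,[[434.5,350.4],[493.2,337]],.2))
print('tip .21',onz(b,[[443,284]],.21),onz(a,[[432,348.5]],.21),tri(a,[432,348.5],b,[443,284]))
h=cv2.cvtColor(b['img'],cv2.COLOR_RGB2HSV);m=np.zeros((480,640),np.uint8)
m[225:310,395:480]=cv2.inRange(h,(0,0,0),(180,255,95))[225:310,395:480]
print(h[270,420],h[330,420])
ha=cv2.cvtColor(a['img'],cv2.COLOR_RGB2GRAY)
# foot corners from the 400px crop views
ft=np.array([[558,36],[441,247],[625,346]],float);ft=(ft-[400,0])*90/400+[390,225]
F=onz(b,ft,.014);print('foot',F,np.degrees(np.arctan2(*(F[1]-F[0])[[1,0]])),np.degrees(np.arctan2(*(F[2]-F[1])[[1,0]])), 'centre',(F[0]+F[2])/2)
fs=np.array([[15,230],[186,189],[255,338],[72,388]],float)*180/400+[380,285]
F=onz(a,fs,.014);print('foot side',F,F.mean(0))
delta([.4688,.2206,.24],13.3)
E
```

```text
bar top-view z.2 [[ 0.49869522 -0.20875927  0.2       ]
 [ 0.57344849 -0.25135738  0.2       ]]
bar side z.2 [[ 0.50867756 -0.21252162  0.2       ]
 [ 0.57517098 -0.25029662  0.2       ]]
tip .21 [[ 0.49982644 -0.20774436  0.21      ]] [[ 0.50278668 -0.21146812  0.21      ]] (array([ 0.50134465, -0.20971189,  0.20944263]), [np.float64(0.002334920032678959), np.float64(0.002334920032679017)])
[ 11 170  66] [ 15 156 150]
foot [[ 0.62123145 -0.22029247  0.014     ]
 [ 0.51078873 -0.1536498   0.014     ]
 [ 0.45664788 -0.24861507  0.014     ]] 148.89263622178683 -119.68798631464901 centre [ 0.53893966 -0.23445377  0.014     ]
foot side [[ 0.50949384 -0.15594788  0.014     ]
 [ 0.62156126 -0.21952449  0.014     ]
 [ 0.56694861 -0.31082359  0.014     ]
 [ 0.45763082 -0.24951723  0.014     ]] [ 0.53890864 -0.2339533   0.014     ]
turn [0.   0.   0.89] trav now [-24.77  32.66  -4.81] trav final [ 9.79 39.8  -4.82]
```

Call:
step_arm(increments=[{"delta_rot": [0,0,0.111],"travel": [0,0,-1],"gripper": 0},{"delta_rot": [0,0,0.111],"travel": [0,0,-1],"gripper": 0},{"delta_rot": [0,0,0.111],"travel": [0,0,-1],"gripper": 0},{"delta_rot": [0,0,0.111],"travel": [0,0,-1],"gripper": 0},{"delta_rot": [0,0,0.111],"travel": [0,0,-1],"gripper": 0},{"delta_rot": [0,0,0.111],"travel": [0,0,0],"gripper": 0},{"delta_rot": [0,0,0.111],"travel": [0,0,0],"gripper": 0},{"delta_rot": [0,0,0.111],"travel": [0,0,0],"gripper": 0}])

```text
clock: 0.97
tcp_pos: [0.2817, 0.5845, 0.2429]
orientation: [[0.981, 0.192, -0.002], [0.192, -0.981, -0.003], [-0.003, 0.002, -1.0]]
wrist_force: [0.3, -0.1, -0.7]
finger_gap: 0.0408
```

```bash
python3 -c "
from h import *
delta([.4688,.2206,.19],13.3);print(r.get_state()['clock'])"
```

```text
turn [ 0.002  0.003 -0.039] trav now [11.38 39.3   5.34] trav final [ 9.84 39.72  5.29]
0.9667
```

Call:
step_arm(increments=[{"delta_rot": [0,0,-0.039],"travel": [1,3.5,0],"gripper": 0},{"delta_rot": [0,0,0],"travel": [1.1,3.8,0],"gripper": 0},{"delta_rot": [0,0,0],"travel": [1,4,0],"gripper": 0},{"delta_rot": [0,0,0],"travel": [1,4,0],"gripper": 0},{"delta_rot": [0,0,0],"travel": [1,4,0],"gripper": 0},{"delta_rot": [0,0,0],"travel": [1,4,0],"gripper": 0},{"delta_rot": [0,0,0],"travel": [1,4,0],"gripper": 0},{"delta_rot": [0,0,0],"travel": [1,4,0],"gripper": 0}])

```text
clock: 1.63
tcp_pos: [0.4266, 0.3011, 0.2408]
orientation: [[0.969, 0.246, -0.005], [0.246, -0.969, 0.002], [-0.004, -0.003, -1.0]]
wrist_force: [0.8, 0.6, 0.0]
finger_gap: 0.0002
```

```bash
python3 -c "
from h import *
delta([.4688,.2206,.175],13.3);print(r.get_state()['clock'])"
```

```text
turn [-0.003  0.004  0.017] trav now [2.13 8.86 6.54] trav final [2.25 8.8  6.58]
1.6333
```

Call:
step_arm(increments=[{"delta_rot": [0,0,0.017],"travel": [0.7,3,0],"gripper": 0},{"travel": [0.7,3,0],"gripper": 0,"delta_rot": [0,0,0]},{"travel": [0.7,2.8,1],"gripper": 0,"delta_rot": [0,0,0]},{"travel": [0,0,2],"gripper": 0,"delta_rot": [0,0,0]},{"travel": [0,0,2],"gripper": 0,"delta_rot": [0,0,0]},{"travel": [0,0,0],"gripper": 0,"delta_rot": [0,0,0]}])

```text
clock: 2.13
tcp_pos: [0.4755, 0.2044, 0.1924]
orientation: [[0.978, 0.21, 0.003], [0.21, -0.978, 0.004], [0.004, -0.003, -1.0]]
wrist_force: [-0.2, 1.0, 0.6]
finger_gap: 0.0004
```

```bash
python3 -c "
from h import *
delta([.4688,.2206,.165],13.3);print(r.get_state()['clock'],r.get_state()['wrist_force'])"
```

```text
turn [-0.003 -0.004 -0.02 ] trav now [-0.32 -1.71  2.74] trav final [-0.27 -1.73  2.74]
2.1333 [-0.23691183  1.00266535  0.5803761 ]
```

Call:
step_arm(increments=[{"delta_rot": [0,0,-0.02],"travel": [-0.3,-1.7,0],"gripper": 0},{"delta_rot": [0,0,0],"travel": [0,0,0],"gripper": 0},{"delta_rot": [0,0,0],"travel": [0,0,0],"gripper": 0},{"delta_rot": [0,0,0],"travel": [0,0,0],"gripper": 0}])

```text
clock: 2.47
tcp_pos: [0.4685, 0.2234, 0.1945]
orientation: [[0.972, 0.234, 0.004], [0.234, -0.972, 0.005], [0.005, -0.004, -1.0]]
wrist_force: [-0.9, 0.3, 0.7]
finger_gap: 0.0002
```

```bash
python3 -c "
from h import *
delta([.4688,.2206,.165],13.3);print(r.get_state()['clock'],r.get_state()['wrist_force'])"
```

```text
turn [-0.004 -0.005  0.004] trav now [-0.05  0.29  2.95] trav final [-0.04  0.28  2.95]
2.4667 [-0.92160672  0.30763204  0.70821958]
```

Call:
step_arm(increments=[{"delta_rot": [-0.004,-0.005,0],"travel": [0,0.2,1],"gripper": 0},{"delta_rot": [0,0,0],"travel": [0,0,0.8],"gripper": 0},{"delta_rot": [0,0,0],"travel": [0,0,0.2],"gripper": 0},{"delta_rot": [0,0,0],"travel": [0,0,0],"gripper": 0},{"delta_rot": [0,0,0],"travel": [0,0,0],"gripper": 0}])

```text
clock: 2.88
tcp_pos: [0.4695, 0.2227, 0.1738]
orientation: [[0.972, 0.236, 0.002], [0.236, -0.972, 0.001], [0.002, -0.0, -1.0]]
wrist_force: [-0.2, -0.0, 0.1]
finger_gap: 0.0004
```

```bash
python3 -c "
from h import *
delta([.4688,.2206,.165],13.3);print(r.get_state()['clock'],r.get_state()['wrist_force'])"
```

```text
turn [-0.    -0.002  0.006] trav now [-0.12  0.19  0.88] trav final [-0.11  0.19  0.88]
2.8833 [-0.15195532 -0.00226706  0.09710261]
```

Now a press of about 17 mm down from here, in small rows, to z ≈ 0.1565.

Call:
step_arm(increments=[{"delta_rot": [0,0,0],"travel": [0,0.1,0.5],"gripper": 0},{"delta_rot": [0,0,0],"travel": [0,0,0.4],"gripper": 0},{"delta_rot": [0,0,0],"travel": [0,0,0.2],"gripper": 0},{"delta_rot": [0,0,0],"travel": [0,0,0.1],"gripper": 0},{"delta_rot": [0,0,0],"travel": [0,0,0],"gripper": 0}])

```text
clock: 3.3
tcp_pos: [0.47, 0.2211, 0.1605]
orientation: [[0.972, 0.235, 0.002], [0.235, -0.972, 0.0], [0.002, -0.0, -1.0]]
wrist_force: [-0.3, 0.3, 1.2]
finger_gap: 0.0005
```

Call:
step_arm(increments=[{"delta_rot": [0,0,0],"travel": [0,0,0.2],"gripper": 0},{"delta_rot": [0,0,0],"travel": [0,0,0.1],"gripper": 0},{"delta_rot": [0,0,0],"travel": [0,0,0.1],"gripper": 0},{"delta_rot": [0,0,0],"travel": [0,0,0],"gripper": 0}])

```text
clock: 3.63
tcp_pos: [0.4701, 0.2211, 0.1562]
orientation: [[0.972, 0.235, 0.002], [0.235, -0.972, 0.001], [0.002, -0.0, -1.0]]
wrist_force: [0.4, -0.1, 0.3]
finger_gap: 0.0005
```

Call:
step_arm(increments=[{"delta_rot": [0,0,0],"travel": [0,0,0.05],"gripper": 0},{"delta_rot": [0,0,0],"travel": [0,0,0],"gripper": 0}])

```text
clock: 3.8
tcp_pos: [0.4702, 0.2212, 0.1558]
orientation: [[0.972, 0.235, 0.002], [0.235, -0.972, 0.001], [0.002, -0.0, -1.0]]
wrist_force: [0.5, 0.1, 0.1]
finger_gap: 0.0005
```

```bash
python3 -c "
from h import *
print(r.get_state()['tcp_pos'])
for i in range(4): c=cam('side');print(r.get_state()['wrist_force'])
save(c,'press.png',(110,60,290,240),4)"
```

```text
[0.47023236 0.22121279 0.15579054]
[ 0.72127898 -0.38101158  0.25371609]
[-0.01199079 -0.26197653 -1.44920703]
[0.33096614 0.58734267 0.85749322]
[ 0.0249336  -0.16307152  0.32185067]
```

View pics/press.png

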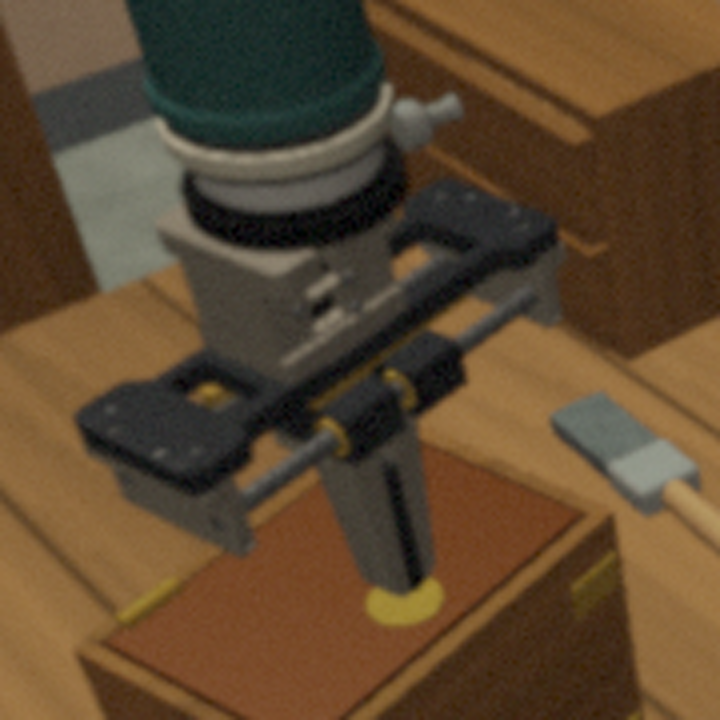

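The crop shows the shut fingers at the back of the disc, with tips at about crop (400,590) and the disc centre at (404,600). The lid is still down and almost no force reads. I'll check how far the lid actually moved by comparing the projection.

```bash
python3 - <<'E'
from h import *
c=cam('side');s=r.get_state();p=np.array(s['tcp_pos'])
print('tcp proj crop',(proj(c,p)-[110,60])*4,'full',proj(c,p))
C=np.array([.4619,.2498]);X=np.array([.9733,.2297]);Y=np.array([-.2297,.9733])
for z in (.165,.157): print(z,proj(c,[*(C-.030*Y),z]),proj(c,[*(C-.056*Y),z]))
x0,y0=190,200;h=cv2.cvtColor(c['img'],cv2.COLOR_RGB2HSV)[y0:235,x0:235]
m=cv2.inRange(h,(18,120,110),(32,255,255));n,l,st,ce=cv2.connectedComponentsWithStats(m);print(st,ce+[x0,y0])
ref=cv2.imread('pics/s0.png');cur=c['img'][:,:,::-1]
cv2.imwrite('pics/cmp.png',np.hstack([cv2.resize(i[180:260,170:290],(400,267),interpolation=2) for i in(ref,cur)]))
E
```

```text
tcp proj crop [[409.36854619 613.50007951]] full [[212.34213655 213.37501988]]
0.165 [[210.77002061 210.01240259]] [[222.27142789 215.7768433 ]]
0.157 [[211.68969769 213.47846899]] [[223.11571514 219.2435514 ]]
[[   0    0   45   35 1410]
 [  11    4   20   13  164]
 [  19   31    1    1    1]] [[212.13687943 217.70283688]
 [210.84146341 210.87195122]
 [209.         231.        ]]
```

View pics/cmp.png

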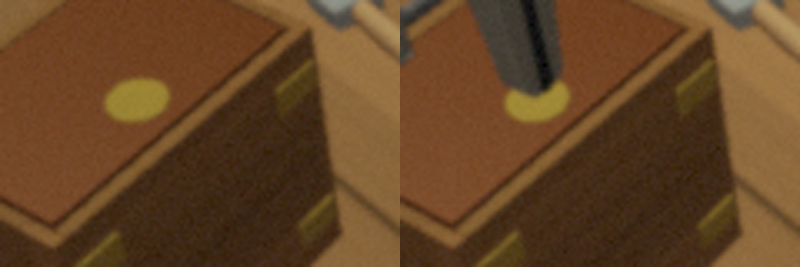

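The disc's mask hasn't moved (its lower edge is still at row 217). The rendered fingertips sit about 5 px above the projected TCP, so the true tip is roughly 10 mm higher than stated. I'll feel for contact with small steps.

Call:
step_arm(increments=[{"delta_rot": [0,0,0],"travel": [0,0,0.2],"gripper": 0},{"delta_rot": [0,0,0],"travel": [0,0,0.1],"gripper": 0},{"delta_rot": [0,0,0],"travel": [0,0,0],"gripper": 0}])

```text
clock: 4.3
tcp_pos: [0.4704, 0.2213, 0.1527]
orientation: [[0.972, 0.235, 0.003], [0.235, -0.972, 0.001], [0.003, -0.0, -1.0]]
wrist_force: [0.4, 0.1, -0.6]
finger_gap: 0.0002
```

```bash
cat > chk.py <<'E'
from h import *
F=[]
for i in range(4): c=cam('side' if i%2 else 'top');F.append(r.get_state()['wrist_force']);d=c if i%2 else 0
s=r.get_state();print(s['clock'],s['tcp_pos'],np.mean(F,0).round(2))
x0,y0=190,200;h=cv2.cvtColor(c['img'],cv2.COLOR_RGB2HSV)[y0:235,x0:235]
m=cv2.inRange(h,(18,120,110),(32,255,255));n,l,st,ce=cv2.connectedComponentsWithStats(m);print(st[1:],(m>0).sum(1))
E
python3 chk.py
```

```text
4.5 [0.4704846  0.22137514 0.15296519] [-0.32  0.45 -0.47]
[[ 11   5  20  12 144]
 [ 16  33   1   1   1]] [ 0  0  0  0  0  3  3  6 11 14 20 19 19 17 15 12  5  0  0  0  0  0  0  0
  0  0  0  0  0  0  0  0  0  1  0]
```

Call:
step_arm(increments=[{"delta_rot": [0,0,0],"travel": [0,0,0.2],"gripper": 0},{"delta_rot": [0,0,0],"travel": [0,0,0.05],"gripper": 0},{"delta_rot": [0,0,0],"travel": [0,0,0],"gripper": 0}])

```text
clock: 4.75
tcp_pos: [0.4706, 0.2214, 0.1503]
orientation: [[0.972, 0.235, 0.003], [0.235, -0.972, 0.001], [0.003, -0.001, -1.0]]
wrist_force: [0.4, 0.7, -0.0]
finger_gap: 0.0004
```

```bash
python3 chk.py
```

```text
4.95 [0.47063346 0.2214664  0.15046283] [-0.29  0.42  0.16]
[[ 11   6  20  11 128]
 [ 15  34   1   1   1]] [ 0  0  0  0  0  0  2  4  8 11 16 19 18 17 15 12  6  0  0  0  0  0  0  0
  0  0  0  0  0  0  0  0  0  0  1]
```

Call:
step_arm(increments=[{"delta_rot": [0,0,0],"travel": [0,0,0.15],"gripper": 0},{"delta_rot": [0,0,0],"travel": [0,0,0.05],"gripper": 0},{"delta_rot": [0,0,0],"travel": [0,0,0],"gripper": 0}])

```text
clock: 5.2
tcp_pos: [0.4707, 0.2215, 0.1484]
orientation: [[0.972, 0.235, 0.003], [0.235, -0.972, 0.002], [0.004, -0.001, -1.0]]
wrist_force: [-0.3, 0.4, -0.6]
finger_gap: 0.0004
```

```bash
python3 chk.py
```

```text
5.4 [0.47080663 0.22154079 0.14850583] [ 0.31  0.07 -0.09]
[[ 11   6  20  11 113]
 [ 16  33   1   1   1]] [ 0  0  0  0  0  0  1  3  4  9 12 16 18 17 15 12  6  0  0  0  0  0  0  0
  0  0  0  0  0  0  0  0  0  1  0]
```

Call:
step_arm(increments=[{"delta_rot": [0,0,0],"travel": [0,0,0.15],"gripper": 0},{"delta_rot": [0,0,0],"travel": [0,0,0.05],"gripper": 0},{"delta_rot": [0,0,0],"travel": [0,0,0],"gripper": 0}])

```text
clock: 5.65
tcp_pos: [0.4709, 0.2216, 0.1464]
orientation: [[0.972, 0.235, 0.004], [0.235, -0.972, 0.002], [0.004, -0.001, -1.0]]
wrist_force: [0.3, -0.6, 0.1]
finger_gap: 0.0004
```

```bash
python3 chk.py; python3 -c "
from h import *
a=cam('side');b=cam('top')
print(proj(a,r.get_state()['tcp_pos']),proj(b,r.get_state()['tcp_pos']))
i1=cv2.resize(a['img'][185:235,185:245],(400,333),interpolation=2);i2=cv2.resize(b['img'][260:340,190:286],(400,333),interpolation=2)
cv2.imwrite('pics/c2.png',np.hstack([i1,i2])[:,:,::-1])"
```

```text
5.85 [0.47088737 0.22158804 0.14653067] [ 0.37 -0.2  -0.18]
[[ 11   6  20  11 100]
 [ 18  33   1   1   1]] [ 0  0  0  0  0  0  1  2  3  6 10 12 15 17 15 12  7  0  0  0  0  0  0  0
  0  0  0  0  0  0  0  0  0  1  0]
[[213.59507304 217.03012509]] [[230.64871516 302.90781754]]
```

View pics/c2.png

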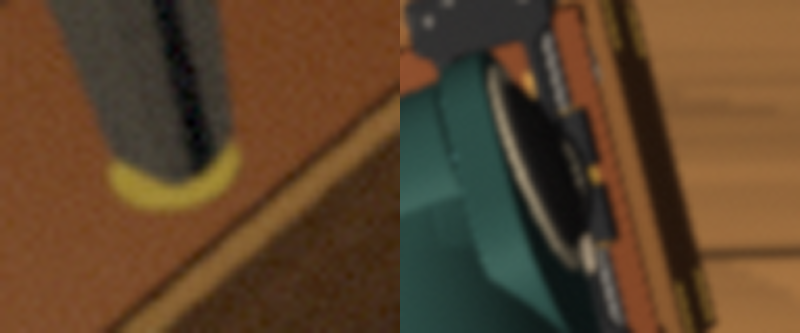

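The side half shows the fingertip's lowest corner at about (211,212.5), just above the disc and not touching. I'll keep going down in steps of about 1.5 mm.

Call:
step_arm(increments=[{"delta_rot": [0,0,0],"travel": [0,0,0.1],"gripper": 0},{"delta_rot": [0,0,0],"travel": [0,0,0.05],"gripper": 0},{"delta_rot": [0,0,0],"travel": [0,0,0],"gripper": 0}])

```text
clock: 6.2
tcp_pos: [0.471, 0.2217, 0.145]
orientation: [[0.972, 0.235, 0.004], [0.235, -0.972, 0.002], [0.004, -0.001, -1.0]]
wrist_force: [-0.4, 0.3, -0.2]
finger_gap: 0.0008
```

```bash
python3 chk.py
```

```text
6.4 [0.47104342 0.22168952 0.14511639] [-0.27  0.15  0.19]
[[11  7 20 10 90]
 [35 19  1  1  1]
 [31 21  1  1  1]
 [33 21  1  1  1]
 [16 34  1  1  1]] [ 0  0  0  0  0  0  0  2  2  4  8  9 14 17 15 12  7  0  0  1  0  2  0  0
  0  0  0  0  0  0  0  0  0  0  1]
```

Call:
step_arm(increments=[{"delta_rot": [0,0,0],"travel": [0,0,0.1],"gripper": 0},{"delta_rot": [0,0,0],"travel": [0,0,0.05],"gripper": 0},{"delta_rot": [0,0,0],"travel": [0,0,0],"gripper": 0}])

```text
clock: 6.65
tcp_pos: [0.4711, 0.2217, 0.1435]
orientation: [[0.972, 0.235, 0.004], [0.235, -0.972, 0.002], [0.005, -0.001, -1.0]]
wrist_force: [-0.1, -0.2, -0.3]
finger_gap: 0.0005
```

```bash
python3 chk.py
```

```text
6.85 [0.47116487 0.22175835 0.14366531] [-0.24 -0.11  0.01]
[[11  8 20  9 77]] [ 0  0  0  0  0  0  0  0  2  3  5  8 12 14 15 12  6  0  0  0  0  0  0  0
  0  0  0  0  0  0  0  0  0  0  0]
```

Call:
step_arm(increments=[{"delta_rot": [0,0,0],"travel": [0,0,0.1],"gripper": 0},{"delta_rot": [0,0,0],"travel": [0,0,0.05],"gripper": 0},{"delta_rot": [0,0,0],"travel": [0,0,0],"gripper": 0}])

```text
clock: 7.1
tcp_pos: [0.4712, 0.2218, 0.1425]
orientation: [[0.972, 0.235, 0.004], [0.235, -0.972, 0.003], [0.005, -0.002, -1.0]]
wrist_force: [-0.9, 0.8, 2.3]
finger_gap: 0.0004
```

```bash
python3 chk.py
```

```text
7.3 [0.47125786 0.22181503 0.14251129] [-0.61 -0.3   2.12]
[[11  8 20  9 76]
 [32 18  1  1  1]
 [16 34  1  1  1]] [ 0  0  0  0  0  0  0  0  2  2  4  8  9 12 16 14  9  0  1  0  0  0  0  0
  0  0  0  0  0  0  0  0  0  0  1]
```

Call:
step_arm(increments=[{"delta_rot": [0,0,0],"travel": [0,0,0.1],"gripper": 0},{"delta_rot": [0,0,0],"travel": [0,0,0.05],"gripper": 0},{"delta_rot": [0,0,0],"travel": [0,0,0],"gripper": 0}])

```text
clock: 7.55
tcp_pos: [0.4713, 0.2218, 0.1414]
orientation: [[0.972, 0.235, 0.005], [0.235, -0.972, 0.003], [0.005, -0.002, -1.0]]
wrist_force: [-0.4, -0.3, 2.9]
finger_gap: 0.0005
```

```bash
python3 chk.py
```

```text
7.75 [0.47127768 0.22184248 0.14134758] [-1.23 -0.78  3.41]
[[11  8 20 10 76]
 [17 33  1  1  1]
 [15 34  1  1  1]] [ 0  0  0  0  0  0  0  0  1  2  2  5  9 10 14 15 11  7  0  0  0  0  0  0
  0  0  0  0  0  0  0  0  0  1  1]
```

Contact starts at reported z ≈ 0.1433, so the reported TCP lies about 21.5 mm below the true tip. I'm aiming for 8.5 mm of press, which is reported z ≈ 0.1348.

Call:
step_arm(increments=[{"delta_rot": [0,0,0],"travel": [0,0,0.2],"gripper": 0},{"delta_rot": [0,0,0],"travel": [0,0,0.2],"gripper": 0},{"delta_rot": [0,0,0],"travel": [0,0,0.1],"gripper": 0},{"delta_rot": [0,0,0],"travel": [0,0,0],"gripper": 0}])

```text
clock: 8.08
tcp_pos: [0.4712, 0.222, 0.138]
orientation: [[0.972, 0.235, 0.004], [0.235, -0.972, 0.004], [0.005, -0.003, -1.0]]
wrist_force: [-1.6, -1.2, 3.0]
finger_gap: 0.0003
```

```bash
python3 chk.py
```

```text
8.2833 [0.47122869 0.22200071 0.13790274] [-1.31 -0.61  4.12]
[[12 10 20 10 86]] [ 0  0  0  0  0  0  0  0  0  0  1  3  5  8 10 13 16 14 11  5  0  0  0  0
  0  0  0  0  0  0  0  0  0  0  0]
```

Call:
step_arm(increments=[{"delta_rot": [0,0,0],"travel": [0,0,0.2],"gripper": 0},{"delta_rot": [0,0,0],"travel": [0,0,0.15],"gripper": 0},{"delta_rot": [0,0,0],"travel": [0,0,0.1],"gripper": 0},{"delta_rot": [0,0,0],"travel": [0,0,0],"gripper": 0}])

```text
clock: 8.62
tcp_pos: [0.4712, 0.2223, 0.1346]
orientation: [[0.972, 0.235, 0.004], [0.235, -0.972, 0.005], [0.005, -0.004, -1.0]]
wrist_force: [-1.6, -0.0, 1.7]
finger_gap: 0.0004
```

```bash
python3 chk.py
```

```text
8.8167 [0.47124102 0.22232689 0.13452604] [-1.5  -0.69  3.21]
[[12 12 20  9 86]] [ 0  0  0  0  0  0  0  0  0  0  0  0  2  4  6  9 12 15 16 13  9  0  0  0
  0  0  0  0  0  0  0  0  0  0  0]
```

Press depth is about 8.8 mm by travel and about 3.8 px by picture. I'll lift clear, up and away over the free edge.

Call:
step_arm(increments=[{"delta_rot": [0,0,0],"travel": [0,0,-3],"gripper": 0},{"delta_rot": [0,0,0],"travel": [0,2.5,-3],"gripper": 0},{"delta_rot": [0,0,0],"travel": [0,3,-3],"gripper": 0},{"delta_rot": [0,0,0],"travel": [0,3,-2],"gripper": 0},{"delta_rot": [0,0,0],"travel": [0,3,0],"gripper": 0},{"delta_rot": [0,0,0],"travel": [0,3,0],"gripper": 0.5},{"delta_rot": [0,0,0],"travel": [0,0,0],"gripper": 0.9},{"delta_rot": [0,0,0],"travel": [0,0,0],"gripper": 0.9}])

```text
clock: 9.48
tcp_pos: [0.5076, 0.0766, 0.2468]
orientation: [[0.971, 0.24, 0.007], [0.24, -0.971, 0.002], [0.007, 0.0, -1.0]]
wrist_force: [-0.9, 0.9, -0.1]
finger_gap: 0.0181
```

Call:
step_arm(increments=[{"delta_rot": [0,0,0],"travel": [0,0,0],"gripper": 0.9},{"delta_rot": [0,0,0],"travel": [0,0,0],"gripper": 0.9},{"delta_rot": [0,0,0],"travel": [0,0,0],"gripper": 0.9},{"delta_rot": [0,0,0],"travel": [0,0,0],"gripper": 0.9}])

```text
clock: 9.82
tcp_pos: [0.5068, 0.0789, 0.2452]
orientation: [[0.97, 0.243, 0.005], [0.243, -0.97, 0.001], [0.005, 0.0, -1.0]]
wrist_force: [-0.8, 0.9, -0.1]
finger_gap: 0.045
```

```bash
python3 -c "
from h import *
a=cam('side');b=cam('top');print(r.get_state()['tcp_pos'],proj(a,r.get_state()['tcp_pos']),proj(b,r.get_state()['tcp_pos']))
i1=a['img'][60:360,60:460];i2=b['img'][150:450,100:500]
cv2.imwrite('pics/open.png',np.hstack([i1,i2])[:,:,::-1])"
```

```text
[0.50676062 0.07886469 0.24525311] [[276.79743503 204.85534502]] [[297.59155318 283.68019282]]
```

View pics/open.png

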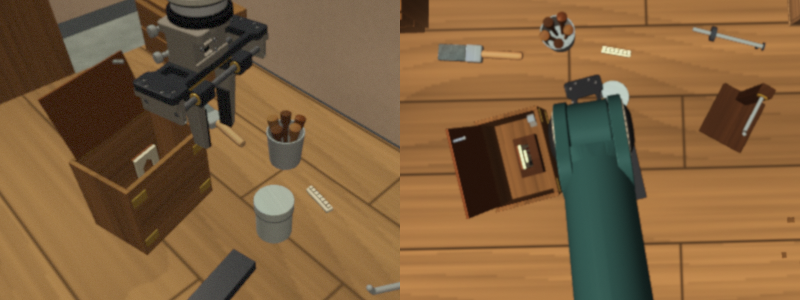

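The lid is fully open. The gauge top is visible in the case at side (206,220) and top (225,305). The fingertips' midpoint in the side crop is about (218,137), against the projected TCP at (217,145), so the offset is vertical only. Now the gauge.

```bash
python3 - <<'E'
from h import *
b=cam('top')
x0,y0,x1,y1=205,280,245,335;h=cv2.cvtColor(b['img'],cv2.COLOR_RGB2HSV)[y0:y1,x0:x1]
m=cv2.inRange(h,(10,0,150),(40,110,255));n,l,st,ce=cv2.connectedComponentsWithStats(m)
for i in range(1,n):
    if st[i,4]>8:
        pts=(np.argwhere(l==i)[:,::-1]+[x0,y0]).astype(np.float32);P=onz(b,pts,.148)[:,:2]*1000
        print(st[i],P.mean(0),cv2.minAreaRect(P.astype(np.float32)))
print('expected gauge',proj(b,[.4635,.2430,.148]))
delta([.4635,.2430,.20],13.3);print(r.get_state()['clock'])
E
```

```text
[ 12  15  12  24 134] [464.50268479 238.13156438] ((464.9147033691406, 236.85302734375), (49.843257904052734, 15.086482048034668), 13.704902648925781)
expected gauge [[220.30341985 306.75617081]]
turn [ 0.    -0.005  0.013] trav now [ -0.25 -17.     4.53] trav final [ -0.44 -17.     4.54]
9.9667
```

Call:
step_arm(increments=[{"delta_rot": [0,0,0.013],"travel": [0,-3,0],"gripper": 0.9},{"delta_rot": [0,0,0],"travel": [0,-3.5,0],"gripper": 0.9},{"delta_rot": [0,0,0],"travel": [0,-3.5,0],"gripper": 0.9},{"delta_rot": [0,0,0],"travel": [0,-3.5,0],"gripper": 0.9},{"delta_rot": [0,0,0],"travel": [0,-3,0],"gripper": 0.9},{"delta_rot": [0,0,0],"travel": [0,-1,0],"gripper": 0.9},{"delta_rot": [0,0,0],"travel": [0,0,0],"gripper": 0.9},{"delta_rot": [0,0,0],"travel": [0,0,0],"gripper": 0.9}])

```text
clock: 10.63
tcp_pos: [0.4652, 0.2553, 0.245]
orientation: [[0.974, 0.227, 0.007], [0.227, -0.974, 0.0], [0.007, 0.001, -1.0]]
wrist_force: [0.7, -0.7, -0.2]
finger_gap: 0.0822
```

```bash
python3 -c "
from h import *
delta([.4635,.2430,.0825],13.3);print(r.get_state()['clock'],r.get_state()['finger_gap'])"
```

```text
turn [ 0.001 -0.007 -0.003] trav now [-0.55  1.14 16.25] trav final [-0.45  1.16 16.25]
10.6333 0.0821680474384384
```

Call:
step_arm(increments=[{"delta_rot": [0,-0.007,0],"travel": [-0.4,1.1,1],"gripper": 0.9},{"delta_rot": [0,0,0],"travel": [0,0,2],"gripper": 0.9},{"delta_rot": [0,0,0],"travel": [0,0,2],"gripper": 0.9},{"delta_rot": [0,0,0],"travel": [0,0,2],"gripper": 0.9},{"delta_rot": [0,0,0],"travel": [0,0,1],"gripper": 0.9},{"delta_rot": [0,0,0],"travel": [0,0,0],"gripper": 0.9},{"delta_rot": [0,0,0],"travel": [0,0,0],"gripper": 0.9}])

```text
clock: 11.22
tcp_pos: [0.4679, 0.2251, 0.1608]
orientation: [[0.978, 0.208, 0.0], [0.208, -0.978, -0.007], [-0.001, 0.007, -1.0]]
wrist_force: [0.3, -0.0, 1.0]
finger_gap: 0.0827
```

```bash
python3 -c "
from h import *
delta([.4635,.2430,.0825],13.3);print(r.get_state()['clock'],r.get_state()['wrist_force'])"
```

```text
turn [ 0.007  0.001 -0.022] trav now [-0.05 -1.89  7.81] trav final [-0.02 -1.84  7.83]
11.2167 [ 3.38937317e-01 -7.74023679e-04  9.69843144e-01]
```

Call:
step_arm(increments=[{"delta_rot": [0.007,0,-0.02],"travel": [0,-1.6,0],"gripper": 0.9},{"delta_rot": [0,0,0],"travel": [0,0,0],"gripper": 0.9},{"delta_rot": [0,0,0],"travel": [0,0,0],"gripper": 0.9},{"delta_rot": [0,0,0],"travel": [0,0,0],"gripper": 0.9}])

```text
clock: 11.55
tcp_pos: [0.4665, 0.2417, 0.1635]
orientation: [[0.974, 0.227, 0.002], [0.227, -0.974, 0.004], [0.003, -0.003, -1.0]]
wrist_force: [0.6, -0.9, -0.1]
finger_gap: 0.0826
```

```bash
python3 -c "
from h import *
delta([.4635,.2430,.0825],13.3);print(r.get_state()['clock'],r.get_state()['wrist_force'])"
```

```text
turn [-0.003 -0.003 -0.003] trav now [-0.28 -0.17  8.1 ] trav final [-0.26 -0.19  8.1 ]
11.55 [ 0.60839254 -0.92491146 -0.13862376]
```

Call:
step_arm(increments=[{"delta_rot": [0,0,0],"travel": [-0.2,-0.1,1],"gripper": 0.9},{"delta_rot": [0,0,0],"travel": [0,0,2],"gripper": 0.9},{"delta_rot": [0,0,0],"travel": [0,0,2],"gripper": 0.9},{"delta_rot": [0,0,0],"travel": [0,0,1.2],"gripper": 0.9},{"delta_rot": [0,0,0],"travel": [0,0,0.5],"gripper": 0.9},{"delta_rot": [0,0,0],"travel": [0,0,0],"gripper": 0.9},{"delta_rot": [0,0,0],"travel": [0,0,0],"gripper": 0.9}])

```text
clock: 12.13
tcp_pos: [0.465, 0.245, 0.0944]
orientation: [[0.973, 0.23, 0.007], [0.23, -0.973, 0.007], [0.009, -0.005, -1.0]]
wrist_force: [0.6, 0.2, 0.4]
finger_gap: 0.0827
```

```bash
python3 -c "
from h import *
delta([.4635,.2430,.0825],13.3);print(r.get_state()['clock'],r.get_state()['wrist_force'])
a=cam('side');b=cam('top')
i1=cv2.resize(a['img'][130:270,120:280],(480,420),interpolation=2)
cv2.imwrite('pics/grasp.png',i1[:,:,::-1])"
```

```text
turn [-0.005 -0.009  0.   ] trav now [-0.2   0.17  1.19] trav final [-0.19  0.16  1.19]
12.1333 [0.64627011 0.23785969 0.44431069]
```

View pics/grasp.png

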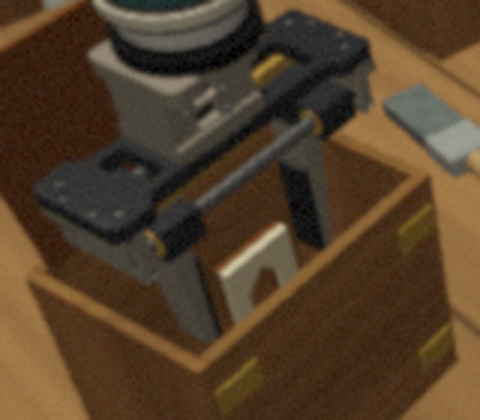

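The picture shows the fingers either side of the gauge, with the plate and eye centred between them, body clear of the rim and the lid behind. I'll go down the last 1.1 cm and close.

Call:
step_arm(increments=[{"delta_rot": [-0.005,-0.009,0],"travel": [-0.1,0.1,0.6],"gripper": 0.9},{"delta_rot": [0,0,0],"travel": [0,0,0.4],"gripper": 0.9},{"delta_rot": [0,0,0],"travel": [0,0,0],"gripper": 0.9},{"delta_rot": [0,0,0],"travel": [0,0,0],"gripper": 0.5},{"delta_rot": [0,0,0],"travel": [0,0,0],"gripper": 0.3},{"delta_rot": [0,0,0],"travel": [0,0,0],"gripper": 0.3},{"delta_rot": [0,0,0],"travel": [0,0,0],"gripper": 0.3},{"delta_rot": [0,0,0],"travel": [0,0,0],"gripper": 0.3}], grip_force=18)

```text
clock: 12.9
tcp_pos: [0.4665, 0.2451, 0.0866]
orientation: [[0.973, 0.23, 0.004], [0.23, -0.973, 0.004], [0.005, -0.003, -1.0]]
wrist_force: [-0.5, -0.0, 0.8]
finger_gap: 0.0512
```

Call:
step_arm(increments=[{"delta_rot": [0,0,0],"travel": [0,0,0],"gripper": 0.3},{"delta_rot": [0,0,0],"travel": [0,0,0],"gripper": 0.3},{"delta_rot": [0,0,0],"travel": [0,0,0],"gripper": 0.3},{"delta_rot": [0,0,0],"travel": [0,0,0],"gripper": 0.3}])

```text
clock: 13.23
tcp_pos: [0.4663, 0.245, 0.0865]
orientation: [[0.973, 0.23, 0.004], [0.23, -0.973, 0.003], [0.004, -0.003, -1.0]]
wrist_force: [-0.0, -0.6, -1.1]
finger_gap: 0.05
```

Gripped at a 50 mm gap. Standing on the floor, the eye peak is at z = 0.136, i.e. reported TCP z + 0.0495. Lift straight up.

Call:
step_arm(increments=[{"delta_rot": [0,0,0],"travel": [0,0,-1],"gripper": 0.3},{"delta_rot": [0,0,0],"travel": [0,0,-1.5],"gripper": 0.3},{"delta_rot": [0,0,0],"travel": [0,0,-1.5],"gripper": 0.3},{"delta_rot": [0,0,0],"travel": [0,0,-2],"gripper": 0.3},{"delta_rot": [0,0,0],"travel": [0,0,-2.5],"gripper": 0.3},{"delta_rot": [0,0,0],"travel": [0,0,-2.5],"gripper": 0.3},{"delta_rot": [0,0,0],"travel": [0,0,-2.5],"gripper": 0.3},{"delta_rot": [0,0,0],"travel": [0,0,-2.5],"gripper": 0.3}])

```text
clock: 13.9
tcp_pos: [0.4625, 0.2416, 0.2517]
orientation: [[0.973, 0.229, -0.005], [0.229, -0.973, -0.004], [-0.005, 0.003, -1.0]]
wrist_force: [1.5, -0.1, -0.2]
finger_gap: 0.0498
```

Call:
step_arm(increments=[{"delta_rot": [0,0,0],"travel": [0,0,-2],"gripper": 0.3},{"delta_rot": [0,0,0],"travel": [0,0,-2],"gripper": 0.3},{"delta_rot": [0,0,0],"travel": [-0.5,2,0],"gripper": 0.3},{"delta_rot": [0,0,0],"travel": [-0.5,3,0],"gripper": 0.3},{"delta_rot": [0,0,0],"travel": [-0.5,3,0],"gripper": 0.3},{"delta_rot": [0,0,0.1],"travel": [-0.5,3,0],"gripper": 0.3},{"delta_rot": [0,0,0.1],"travel": [-0.5,3,0],"gripper": 0.3},{"delta_rot": [0,0,0.1],"travel": [-1,3,0],"gripper": 0.3}])

```text
clock: 14.57
tcp_pos: [0.4609, 0.0706, 0.3061]
orientation: [[0.998, -0.067, 0.011], [-0.067, -0.998, 0.008], [0.01, -0.009, -1.0]]
wrist_force: [1.3, -0.3, -1.5]
finger_gap: 0.0501
```

Call:
step_arm(increments=[{"delta_rot": [0,0,0.11],"travel": [0,2,0],"gripper": 0.3},{"delta_rot": [0,0,0.11],"travel": [0,0,0],"gripper": 0.3},{"delta_rot": [0,0,0.11],"travel": [0,0,0],"gripper": 0.3},{"delta_rot": [0,0,0.11],"travel": [0,0,0],"gripper": 0.3},{"delta_rot": [0,0,0.11],"travel": [0,0,0],"gripper": 0.3},{"delta_rot": [0,0,0.11],"travel": [0,0,0],"gripper": 0.3},{"delta_rot": [0,0,0.11],"travel": [0,0,0],"gripper": 0.3},{"delta_rot": [0,0,0.11],"travel": [0,0,0],"gripper": 0.3}])

```text
clock: 15.23
tcp_pos: [0.4558, 0.0375, 0.3121]
orientation: [[0.531, -0.847, 0.015], [-0.847, -0.531, 0.012], [-0.003, -0.019, -1.0]]
wrist_force: [0.1, -1.0, -1.3]
finger_gap: 0.05
```

```bash
python3 -c "
from h import *
delta([.4654,-.1915,.30],-120);s=r.get_state();print(s['clock'],s['joint_pos'],s['finger_gap'])"
```

```text
turn [-0.015  0.013  1.083] trav now [19.92 11.36  0.94] trav final [ 19.35 -12.28   1.21]
15.2333 [-0.65815781 -0.01594879  0.51280564  1.93497684 -0.00252871  1.20436242
 -1.15554639] 0.050024308736396544
```

Call:
step_arm(increments=[{"delta_rot": [-0.01,0.01,0.12],"travel": [2,1,0],"gripper": 0.3},{"delta_rot": [0,0,0.12],"travel": [2,1,0],"gripper": 0.3},{"delta_rot": [0,0,0.12],"travel": [1,1,0],"gripper": 0.3},{"delta_rot": [0,0,0.12],"travel": [0,0,0],"gripper": 0.3},{"delta_rot": [0,0,0.12],"travel": [0,0,0],"gripper": 0.3},{"delta_rot": [0,0,0.12],"travel": [0,0,0],"gripper": 0.3},{"delta_rot": [0,0,0.12],"travel": [0,0,0],"gripper": 0.3},{"delta_rot": [0,0,0.12],"travel": [0,0,0],"gripper": 0.3}])

```text
clock: 15.9
tcp_pos: [0.4481, -0.0246, 0.3167]
orientation: [[-0.421, -0.907, 0.013], [-0.907, 0.421, 0.002], [-0.008, -0.011, -1.0]]
wrist_force: [0.7, 0.6, -1.2]
finger_gap: 0.0502
```

Call:
step_arm(increments=[{"delta_rot": [0,0,0.05],"travel": [0,0,0],"gripper": 0.3},{"delta_rot": [0,0,0],"travel": [0,0,0],"gripper": 0.3},{"delta_rot": [0,0,0],"travel": [0,0,0],"gripper": 0.3}])

```text
clock: 16.15
tcp_pos: [0.4472, -0.0254, 0.3184]
orientation: [[-0.472, -0.881, 0.014], [-0.881, 0.472, 0.004], [-0.01, -0.011, -1.0]]
wrist_force: [-0.4, -0.1, -1.1]
finger_gap: 0.0503
```

```bash
python3 -c "
from h import *
delta([.4654,-.1915,.30],-120);s=r.get_state();print(s['clock'],s['joint_pos'],s['finger_gap'])"
```

```text
turn [-0.011  0.01   0.032] trav now [13.8  -9.43  1.8 ] trav final [13.47 -9.88  1.84]
16.15 [-0.57645629 -0.04518718  0.55184043  1.94421328  0.02159965  1.22145315
 -2.09496715] 0.05029664392992252
```

Call:
step_arm(increments=[{"delta_rot": [-0.01,0.01,0.03],"travel": [2.5,-1.8,0],"gripper": 0.3},{"delta_rot": [0,0,0],"travel": [2.5,-1.8,0],"gripper": 0.3},{"delta_rot": [0,0,0],"travel": [2.5,-1.8,0],"gripper": 0.3},{"delta_rot": [0,0,0],"travel": [2.5,-1.8,0],"gripper": 0.3},{"delta_rot": [0,0,0],"travel": [1.5,-1.2,0],"gripper": 0.3},{"delta_rot": [0,0,0],"travel": [0,0,0],"gripper": 0.3},{"delta_rot": [0,0,0],"travel": [0,0,0],"gripper": 0.3},{"delta_rot": [0,0,0],"travel": [0,0,0],"gripper": 0.3}])

```text
clock: 16.82
tcp_pos: [0.464, -0.1709, 0.3204]
orientation: [[-0.484, -0.875, 0.003], [-0.875, 0.484, 0.001], [-0.002, -0.002, -1.0]]
wrist_force: [-0.2, 0.3, -0.8]
finger_gap: 0.05
```

```bash
python3 -c "
from h import *
delta([.4654,-.1915,.1745],-120);s=r.get_state();print(s['clock'])"
```

```text
turn [-0.002  0.002  0.018] trav now [ 1.77 -1.1  14.59] trav final [ 1.71 -1.15 14.59]
16.8167
```

Call:
step_arm(increments=[{"delta_rot": [0,0,0.018],"travel": [1.2,0,1],"gripper": 0.3},{"delta_rot": [0,0,0],"travel": [0,0,2.5],"gripper": 0.3},{"delta_rot": [0,0,0],"travel": [0,0,3],"gripper": 0.3},{"delta_rot": [0,0,0],"travel": [0,0,3],"gripper": 0.3},{"delta_rot": [0,0,0],"travel": [0,0,2],"gripper": 0.3},{"delta_rot": [0,0,0],"travel": [0,0,0.5],"gripper": 0.3},{"delta_rot": [0,0,0],"travel": [0,0,0],"gripper": 0.3},{"delta_rot": [0,0,0],"travel": [0,0,0],"gripper": 0.3}])

```text
clock: 17.48
tcp_pos: [0.4564, -0.176, 0.1943]
orientation: [[-0.492, -0.871, 0.005], [-0.871, 0.492, 0.005], [-0.007, -0.001, -1.0]]
wrist_force: [0.7, -0.2, -0.9]
finger_gap: 0.0499
```

```bash
python3 -c "
from h import *
delta([.4654,-.1915,.1740],-120);s=r.get_state();print(s['clock'])"
```

```text
turn [-0.001  0.007  0.009] trav now [ 0.93 -1.54  2.03] trav final [ 0.9  -1.55  2.03]
17.4833
```

Call:
step_arm(increments=[{"delta_rot": [0,0.007,0.009],"travel": [0.8,0,0.8],"gripper": 0.3},{"delta_rot": [0,0,0],"travel": [0,0,0.8],"gripper": 0.3},{"delta_rot": [0,0,0],"travel": [0,0,0],"gripper": 0.3},{"delta_rot": [0,0,0],"travel": [0,0,0],"gripper": 0.3},{"delta_rot": [0,0,0],"travel": [0,0,0],"gripper": 0.3}])

```text
clock: 17.9
tcp_pos: [0.4548, -0.184, 0.1804]
orientation: [[-0.499, -0.866, 0.008], [-0.866, 0.499, -0.001], [-0.003, -0.008, -1.0]]
wrist_force: [-0.2, -0.9, -1.2]
finger_gap: 0.05
```

```bash
python3 -c "
from h import *
delta([.4654,-.1915,.1740],-120);s=r.get_state();print(s['clock'])
a=cam('side');b=cam('top');p=np.array(s['tcp_pos'])
print('peak proj side',proj(a,p+[0,0,.0495]),'eye bottom',proj(a,p+[0,0,.0095]),'bar mid',proj(a,[.539,-.234,.2]),'tip',proj(a,[.4992,-.211,.21]))
i1=cv2.resize(a['img'][250:450,340:540],(560,560),interpolation=2)
cv2.imwrite('pics/pre.png',i1[:,:,::-1])"
```

```text
turn [-0.008  0.003  0.001] trav now [ 0.12 -1.29  0.65] trav final [ 0.12 -1.29  0.64]
17.9
peak proj side [[388.58706962 349.72216627]] eye bottom [[385.74935651 367.1889075 ]] bar mid [[464.52351889 346.48140849]] tip [[429.77480345 350.11905612]]
```

View pics/pre.png

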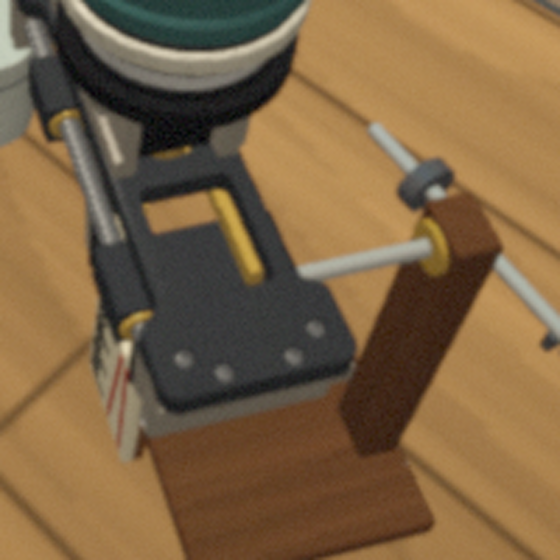

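The gauge's marked face with red lines points left (outward), with its lower corner at about (386,413) in the full picture. The eye is hidden behind the gripper. I'll check that corner against the prediction.

```bash
python3 -c "
from h import *
a=cam('side');s=r.get_state();p=np.array(s['tcp_pos']);R=np.array(s['orientation'])
for n,z in(('bot',-.0685),('top',.0615)):
  for i in(-1,1):
    for j in(-1,1): print(n,i,j,proj(a,p+R@[.025*i,.005*j,0]+[0,0,z]).round(1))
h=cv2.cvtColor(a['img'],cv2.COLOR_RGB2HSV);m=np.zeros((480,640),np.uint8);m[355:425,365:397]=cv2.inRange(h,(8,0,120),(40,115,255))[355:425,365:397]
n,l,st,ce=cv2.connectedComponentsWithStats(m);i=1+np.argmax(st[1:,4]);P=np.argwhere(l==i)[:,::-1]
print(st[i],'lowest',P[P[:,1].argmax()],'left',P[P[:,0].argmin()],P[(P[:,1]-P[:,0]).argmax()],P[(P[:,1]+P[:,0]).argmax()])
"
```

```text
bot -1 -1 [[378.8 378.1]]
bot -1 1 [[371.7 379.8]]
bot 1 -1 [[390.8 413.9]]
bot 1 1 [[383.3 415.8]]
top -1 -1 [[386.7 324.3]]
top -1 1 [[378.3 326.1]]
top 1 -1 [[401.5 363.1]]
top 1 1 [[392.6 365.1]]
[372 367  19  48 442] lowest [383 414] left [372 373] [382 413] [387 413]
```

Prediction agrees within about 2 mm. Lowering 6 mm, then threading partway.

Call:
step_arm(increments=[{"delta_rot": [-0.008,0,0],"travel": [0.1,0,0.55],"gripper": 0.3},{"delta_rot": [0,0,0],"travel": [0,0,0],"gripper": 0.3},{"delta_rot": [0,0,0],"travel": [0,0,0],"gripper": 0.3},{"delta_rot": [0,0,0],"travel": [0,-1,0],"gripper": 0.3},{"delta_rot": [0,0,0],"travel": [0,-1,0],"gripper": 0.3},{"delta_rot": [0,0,0],"travel": [0,0,0],"gripper": 0.3},{"delta_rot": [0,0,0],"travel": [0,0,0],"gripper": 0.3}])

```text
clock: 18.63
tcp_pos: [0.4746, -0.196, 0.1748]
orientation: [[-0.498, -0.867, 0.002], [-0.867, 0.498, 0.002], [-0.003, -0.001, -1.0]]
wrist_force: [0.1, -0.2, -0.6]
finger_gap: 0.0498
```

```bash
python3 -c "
from h import *
delta([.539-.866*.008,-.234+.5*.008,.1745],-120);s=r.get_state();print(s['clock'],s['tcp_pos'],s['wrist_force'])"
```

```text
turn [-0.001  0.003  0.002] trav now [ 0.08 -6.67  0.03] trav final [ 0.07 -6.67  0.03]
18.6333 [ 0.47464191 -0.19602432  0.17479742] [ 0.12306526 -0.228723   -0.61964322]
```

Call:
step_arm(increments=[{"delta_rot": [0,0,0],"travel": [0,-0.8,0],"gripper": 0.3},{"delta_rot": [0,0,0],"travel": [0,-0.8,0],"gripper": 0.3},{"delta_rot": [0,0,0],"travel": [0,-0.8,0],"gripper": 0.3},{"delta_rot": [0,0,0],"travel": [0,-0.5,0],"gripper": 0.3},{"delta_rot": [0,0,0],"travel": [0,0,0],"gripper": 0.3},{"delta_rot": [0,0,0],"travel": [0,0,0],"gripper": 0.3}])

```text
clock: 19.13
tcp_pos: [0.5031, -0.2126, 0.1744]
orientation: [[-0.498, -0.867, 0.002], [-0.867, 0.498, 0.002], [-0.002, -0.001, -1.0]]
wrist_force: [0.0, 0.9, -0.1]
finger_gap: 0.0498
```

```bash
python3 -c "
from h import *
delta([.539-.866*.008,-.234+.5*.008,.1745],-120)
F=[]
for i in range(3): b=cam('top');F.append(r.get_state()['wrist_force'])
s=r.get_state();print(s['clock'],s['tcp_pos'],np.mean(F,0),s['finger_gap'])"
```

```text
turn [-0.001  0.002  0.002] trav now [ 0.06 -3.38 -0.  ] trav final [ 0.06 -3.38 -0.01]
19.2833 [ 0.5027075  -0.2122263   0.17452643] [-0.31426728 -0.05708205 -1.60081772] 0.050232130981130586
```

Call:
step_arm(increments=[{"delta_rot": [0,0,0],"travel": [0,-0.8,0],"gripper": 0.3},{"delta_rot": [0,0,0],"travel": [0,-0.8,0],"gripper": 0.3},{"delta_rot": [0,0,0],"travel": [0,-0.8,0],"gripper": 0.3},{"delta_rot": [0,0,0],"travel": [0,-0.5,0],"gripper": 0.3},{"delta_rot": [0,0,0],"travel": [0,0,0],"gripper": 0.3},{"delta_rot": [0,0,0],"travel": [0,0,0],"gripper": 0.3}])

```text
clock: 19.78
tcp_pos: [0.5308, -0.2278, 0.1748]
orientation: [[-0.498, -0.867, 0.003], [-0.867, 0.498, 0.003], [-0.003, -0.001, -1.0]]
wrist_force: [0.3, -0.3, -0.6]
finger_gap: 0.05
```

```bash
python3 -c "
from h import *
delta([.539-.866*.008,-.234+.5*.008,.1565],-120)
F=[]
for i in range(3): a=cam('side');F.append(r.get_state()['wrist_force'])
s=r.get_state();print(s['clock'],s['tcp_pos'],np.mean(F,0),s['finger_gap'])
p=np.array(s['tcp_pos']);print(proj(a,p+[0,0,.0495]))
i1=cv2.resize(a['img'][250:450,340:540],(560,560),interpolation=2)
cv2.imwrite('pics/ins.png',i1[:,:,::-1])"
```

```text
turn [-0.001  0.003  0.003] trav now [ 0.13 -0.22  1.83] trav final [ 0.13 -0.22  1.83]
19.9333 [ 0.53036299 -0.22741149  0.17481073] [ 0.0419185  -0.02019592 -1.45735545] 0.05017813528105038
[[459.63995481 336.42617655]]
```

View pics/ins.png

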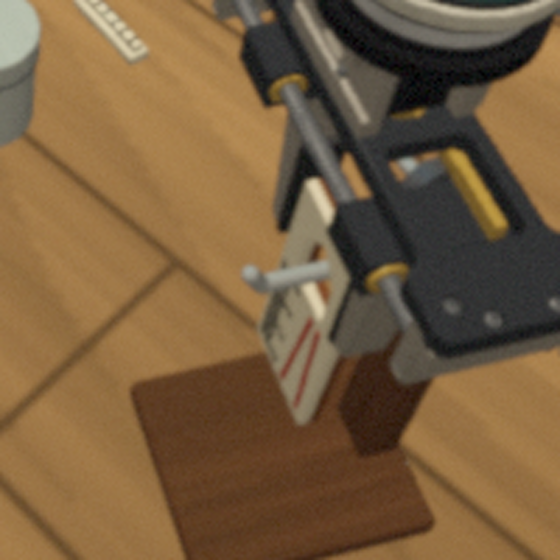

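The bar passes through the eye, with the tip at crop (250,278) in front of the pale face. The marked face is outward. Lowering onto the bar.

Call:
step_arm(increments=[{"delta_rot": [0,0,0],"travel": [0.1,0,0.6],"gripper": 0.3},{"delta_rot": [0,0,0],"travel": [0,0,0.5],"gripper": 0.3},{"delta_rot": [0,0,0],"travel": [0,0,0.2],"gripper": 0.3},{"delta_rot": [0,0,0],"travel": [0,0,0],"gripper": 0.3},{"delta_rot": [0,0,0],"travel": [0,0,0],"gripper": 0.3}])

```text
clock: 20.35
tcp_pos: [0.5288, -0.2275, 0.1601]
orientation: [[-0.497, -0.868, 0.002], [-0.868, 0.497, 0.004], [-0.004, 0.001, -1.0]]
wrist_force: [0.0, 0.8, -1.4]
finger_gap: 0.0502
```

```bash
cat > f.py <<'E'
from h import *
delta([.539-.866*.008,-.234+.5*.008,.1565],-120)
F=[]
for i in range(4): b=cam('top');F.append(r.get_state()['wrist_force'])
s=r.get_state();print(s['clock'],s['tcp_pos'],np.mean(F,0),s['finger_gap'])
E
python3 f.py
```

```text
turn [0.001 0.004 0.003] trav now [ 0.05 -0.41  0.36] trav final [ 0.05 -0.41  0.36]
20.55 [ 0.52919984 -0.22766434  0.16054573] [ 0.15487151  0.10192439 -0.80166266] 0.050005159799928735
```

Call:
step_arm(increments=[{"delta_rot": [0,0,0],"travel": [0,0,0.2],"gripper": 0.3},{"delta_rot": [0,0,0],"travel": [0,0,0.1],"gripper": 0.3},{"delta_rot": [0,0,0],"travel": [0,0,0],"gripper": 0.3},{"delta_rot": [0,0,0],"travel": [0,0,0],"gripper": 0.3}])

```text
clock: 20.88
tcp_pos: [0.5302, -0.2275, 0.1584]
orientation: [[-0.497, -0.868, 0.005], [-0.868, 0.497, 0.004], [-0.006, -0.002, -1.0]]
wrist_force: [-0.4, 0.1, -1.2]
finger_gap: 0.0499
```

```bash
python3 f.py
```

```text
turn [-0.002  0.006  0.004] trav now [ 0.13 -0.28  0.19] trav final [ 0.12 -0.28  0.19]
21.0833 [ 0.53017692 -0.22750491  0.15837487] [ 0.08231476  0.45067905 -0.38025214] 0.05023796950270195
```

Call:
step_arm(increments=[{"delta_rot": [0,0,0],"travel": [0,0,0.1],"gripper": 0.3},{"delta_rot": [0,0,0],"travel": [0,0,0.05],"gripper": 0.3},{"delta_rot": [0,0,0],"travel": [0,0,0],"gripper": 0.3}])

```text
clock: 21.33
tcp_pos: [0.531, -0.2272, 0.1578]
orientation: [[-0.497, -0.868, 0.006], [-0.868, 0.497, 0.005], [-0.007, -0.003, -1.0]]
wrist_force: [-1.1, 0.3, -0.2]
finger_gap: 0.05
```

```bash
python3 f.py
```

```text
turn [-0.003  0.007  0.004] trav now [ 0.19 -0.24  0.13] trav final [ 0.19 -0.24  0.13]
21.5333 [ 0.53094201 -0.22719285  0.15771267] [-0.5296945   1.23187811  0.98792246] 0.05018491417099657
```

The vertical force has turned from −1.2 to +1 N, so the gauge is on the bar. Releasing.

Call:
step_arm(increments=[{"delta_rot": [0,0,0],"travel": [0,0,0],"gripper": 0.57},{"delta_rot": [0,0,0],"travel": [0,0,0],"gripper": 0.6},{"delta_rot": [0,0,0],"travel": [0,0,0],"gripper": 0.7},{"delta_rot": [0,0,0],"travel": [0,0,0],"gripper": 0.85},{"delta_rot": [0,0,0],"travel": [0,0,0],"gripper": 0.95},{"delta_rot": [0,0,0],"travel": [0,0,0],"gripper": 0.95},{"delta_rot": [0,0,0],"travel": [0,0,0],"gripper": 0.95},{"delta_rot": [0,0,0],"travel": [0,0,0],"gripper": 0.95}], grip_force=5)

```text
clock: 22.2
tcp_pos: [0.5301, -0.2281, 0.1569]
orientation: [[-0.497, -0.867, 0.005], [-0.867, 0.497, 0.004], [-0.006, -0.002, -1.0]]
wrist_force: [0.1, -0.2, -0.1]
finger_gap: 0.0872
```

```bash
python3 f.py
```

```text
turn [-0.002  0.006  0.003] trav now [ 0.07 -0.26  0.04] trav final [ 0.07 -0.26  0.04]
22.4 [ 0.53013559 -0.22807559  0.15693668] [-0.35580553 -0.19351169 -0.01355508] 0.08734843346305245
```

Retreating straight up, gripper kept open.

Call:
step_arm(increments=[{"delta_rot": [0,0,0],"travel": [0,0,-1],"gripper": 0.95},{"delta_rot": [0,0,0],"travel": [0,0,-2],"gripper": 0.95},{"delta_rot": [0,0,0],"travel": [0,0,-2],"gripper": 0.95},{"delta_rot": [0,0,0],"travel": [0,0,-2],"gripper": 0.95},{"delta_rot": [0,0,0],"travel": [0,0,-2.5],"gripper": 0.95},{"delta_rot": [0,0,0],"travel": [0,0,-2],"gripper": 0.95},{"delta_rot": [0,0,0],"travel": [0,0,0],"gripper": 0.95},{"delta_rot": [0,0,0],"travel": [0,0,0],"gripper": 0.95}])

```text
clock: 23.07
tcp_pos: [0.5287, -0.2291, 0.2808]
orientation: [[-0.499, -0.867, 0.004], [-0.867, 0.499, 0.003], [-0.005, -0.002, -1.0]]
wrist_force: [0.3, 0.4, -0.5]
finger_gap: 0.0874
```

Call:
step_arm(increments=[{"delta_rot": [0,0,0],"travel": [0,3,0],"gripper": 0.95},{"delta_rot": [0,0,0],"travel": [0,3,0],"gripper": 0.95},{"delta_rot": [0,0,0],"travel": [0,3,0],"gripper": 0.95},{"delta_rot": [0,0,0],"travel": [0,3,0],"gripper": 0.95},{"delta_rot": [0,0,0],"travel": [0,3,0],"gripper": 0.95},{"delta_rot": [0,0,0],"travel": [0,1,0],"gripper": 0.95},{"delta_rot": [0,0,0],"travel": [0,0,0],"gripper": 0.95},{"delta_rot": [0,0,0],"travel": [0,0,0],"gripper": 0.95}])

```text
clock: 23.73
tcp_pos: [0.3808, -0.1454, 0.2735]
orientation: [[-0.497, -0.868, -0.006], [-0.868, 0.497, 0.001], [0.002, 0.006, -1.0]]
wrist_force: [0.5, 0.6, -0.6]
finger_gap: 0.0873
```

Call:
step_arm(increments=[{"delta_rot": [0,0,0],"travel": [0,0,0],"gripper": 0.95},{"delta_rot": [0,0,0],"travel": [0,0,0],"gripper": 0.95},{"delta_rot": [0,0,0],"travel": [0,0,0],"gripper": 0.95},{"delta_rot": [0,0,0],"travel": [0,0,0],"gripper": 0.95},{"delta_rot": [0,0,0],"travel": [0,0,0],"gripper": 0.95},{"delta_rot": [0,0,0],"travel": [0,0,0],"gripper": 0.95},{"delta_rot": [0,0,0],"travel": [0,0,0],"gripper": 0.95},{"delta_rot": [0,0,0],"travel": [0,0,0],"gripper": 0.95}])

```text
clock: 24.4
tcp_pos: [0.3835, -0.1482, 0.2725]
orientation: [[-0.5, -0.866, -0.009], [-0.866, 0.5, -0.004], [0.008, 0.006, -1.0]]
wrist_force: [-0.0, -0.4, -0.1]
finger_gap: 0.0874
```

```bash
python3 -c "
from h import *
a=cam('side');b=cam('top');s=r.get_state();print(s['clock'],s['tcp_pos'])
ims=[]
for i in range(12): ims.append(cam('side')['img'][290:440,420:530].astype(int))
print('motion',abs(np.mean(ims[:3],0)-np.mean(ims[-3:],0)).max(),abs(np.mean(ims[:3],0)-np.mean(ims[4:7],0)).max())
i1=a['img'][60:480,120:580];i2=cv2.resize(b['img'][150:370,160:480],(320,220))
i3=cv2.resize(a['img'][310:430,430:520],(320,427)[:2],interpolation=2)[:200]
c=np.zeros((420,780,3),np.uint8);c[:,:460]=i1;c[:220,460:]=i2;c[220:,460:]=i3
cv2.imwrite('pics/end.png',c[:,:,::-1])"
```

```text
24.5 [ 0.38337887 -0.14815203  0.27254703]
motion 15.333333333333334 12.666666666666668
```

View pics/end.png

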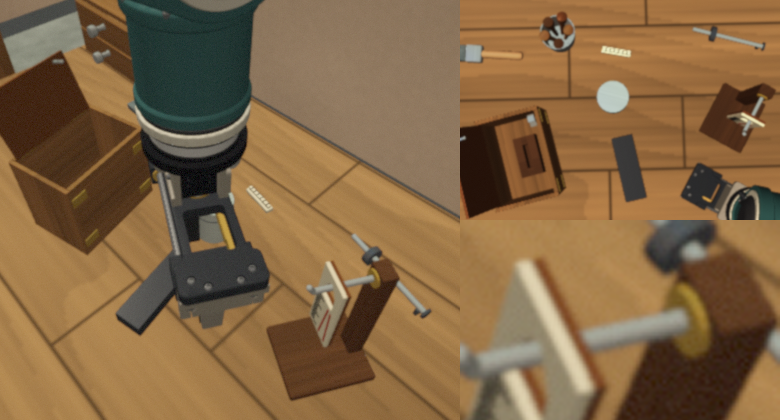

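The gauge hangs on the bar with its pale face toward the tip, the case is open and empty, and the bystanders are where they were. I'll let it settle a little, compare stillness with a static background patch, and hand in.

Call:
step_arm(increments=[{"delta_rot": [0,0,0],"travel": [0,0,0],"gripper": 0.95},{"delta_rot": [0,0,0],"travel": [0,0,0],"gripper": 0.95},{"delta_rot": [0,0,0],"travel": [0,0,0],"gripper": 0.95},{"delta_rot": [0,0,0],"travel": [0,0,0],"gripper": 0.95},{"delta_rot": [0,0,0],"travel": [0,0,0],"gripper": 0.95},{"delta_rot": [0,0,0],"travel": [0,0,0],"gripper": 0.95},{"delta_rot": [0,0,0],"travel": [0,0,0],"gripper": 0.95},{"delta_rot": [0,0,0],"travel": [0,0,0],"gripper": 0.95}])

```text
clock: 25.77
tcp_pos: [0.3833, -0.1481, 0.2726]
orientation: [[-0.5, -0.866, -0.009], [-0.866, 0.5, -0.003], [0.007, 0.006, -1.0]]
wrist_force: [-0.1, -0.5, -0.1]
finger_gap: 0.0871
```

```bash
python3 -c "
from h import *
ims=[cam('side')['img'].astype(float) for i in range(20)]
def mv(x0,y0,x1,y1): return [round(float(abs(ims[i][y0:y1,x0:x1]-ims[i+8][y0:y1,x0:x1]).mean()),2) for i in(0,3,6,9)]
print('gauge',mv(425,320,475,410),'static',mv(530,380,590,460));s=r.get_state();print(s['clock'],s['wrist_force'])
print(r.job_done())"
```

```text
gauge [2.09, 2.07, 2.09, 2.07] static [1.76, 1.8, 1.83, 1.79]
26.7667 [ 0.06395484  0.28042435 -1.45241902]
the job is handed in; nothing more can be done
None
```

The job is done and handed in at about 27 s. I pressed the disc about 8.8 mm and the lid swung fully open. I then lifted the gauge out, turned it, threaded its eye over the hook, lowered it onto the bar, let go and backed away.

**Last checks:**
- **Final picture:** the gauge hangs on the bar with the pale graduated face toward the hook's tip. The case is open and empty. The bystanders look unmoved wherever they show, and the robot is touching nothing.
- **Stillness:** frame-to-frame change at the gauge was steady at about 2.1 grey levels, against about 1.8 on a static patch of bench. I take that as camera noise, so there is no visible swing.

**One disagreement:** the true fingertips touched the disc about 21 mm higher than the reported TCP height. I measured the press depth from that contact and confirmed it by the disc's shift in the picture. After that, I set gauge heights from where it stood in the case rather than from the reported TCP.

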